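Close the rinse-booth guard and hold the dial on the third click

ROBOT

A 7-joint arm with a two-finger parallel gripper is mounted at the origin on the work surface. World frame = base frame: x ahead of the robot, y to its left, z up, the work surface at z = 0. Lengths are in m, angles in degrees, forces in N, time in s.
With the tool pointing down it reaches from about 0.35 to 0.9 m from the base axis. Payload 8.1 kg.
Tool frame: the origin (TCP) lies between the finger pads; the fingertips stand 22 mm ahead of it and the grasp point (between the pads) lies 3 mm ahead of it (r.finger_overhang is the distance from the TCP to the fingertips, in m); z points along the fingers, y is the line along which they close (so a half turn about z gives the same grasp; the last joint's range is limited). The gripper opens to 92 mm and grips with 3 to 60 N. Pads are 19 mm wide; open, the fingers measure 130 mm over their backs; the gripper's body (75 mm by 190 mm) begins 47 mm behind the grasp point.
Start: joints at [64.481, 24.895, 1.432, 90.138, -0.665, 64.973, -4.303], TCP at [0.21, -0.589, 0.249] pointing down, gripper open.
Joint ranges: [-149.89, 149.89], [-25.12, 119.58], [-72.63, 75.52], [4.76, 147.25], [-75.54, 255.54], [6.69, 114.76], [-157.13, 157.13]. Speed limits (degrees/s): [127.2, 127.2, 172.46, 172.46, 180, 180, 180].

INTERFACE

Orientations are given as [roll, pitch, yaw] about the fixed x, y, z axes, in that order (R = Rz(yaw) Ry(pitch) Rx(roll)).
In Python, from station import r, vision gives the robot as it stands.
- The arm moves only by the tool carry_out, never from a script. Its argument "steps" is a list of rows, each a list of 3 entries, a list of its own where there are three numbers: the shift along the tool's x, y, z as a fraction of full scale, then the turn, a rotation vector about the tool's x, y, z as a fraction of full scale, then the closure, from 0 (fully open) to 1 (shut). In form: [[[dx, dy, dz], [ax, ay, az], gripper], ...]. A call has 1 to 10 rows; each row shifts and turns the commanded pose from where the row before left it, along the tool's axes as they then stand; what a row does not reach is not made up. Full scale, the value 1, is 0.4 m for a shift and 45 degrees for a turn. A row lasts 1/8 s, in which the tool goes at most 62.5 mm and 10.7 degrees, less where a joint would pass 70% of its speed; a pose out of reach is approached as far as the arm can. A call with a number of a shift or a turn outside -1 to 1 is refused whole. A call with a gripper value outside its range is refused whole. The fingers move at their own pace and stop on an object; "squeeze" is the grip in N (left out, the last holds). Time passes only in rows, so rows that do not move let the fingers close. It gives the time, the measured TCP pose, the force, the opening and the grip force at its end, in the units of the state.
- r.get_state(): the state, without advancing time (a new reading comes with each control period).
- vision.capture(name): name is "side" or "top" or "wrist"; returns a dict with "frame" (420x560x3 uint8, blue, green, red), "intrinsics" (3x3 intrinsics, pixels), "k1" (the pictures are not rectified: a ray, as slopes to the right and down, at radius r is drawn at 1 + k1 r^2 times it, then the intrinsics apply), "camera_from_world" (4x4, takes a point from world to camera coordinates); the wrist camera has in their place "tool_from_camera" (4x4, takes a point from camera to tool coordinates, whose origin is the TCP and whose axes are the flange's). Camera axes: x right, y up, looking along -z (the intrinsics and any distortion apply to the point x, -y, -z); pixel columns grow to the right and rows downward; lengths in m; the calibration is good to about 2 mm. A picture is of the moment at which its call begins: read the wrist's pose just before it. There is no depth.
- r.close_job(): hands the job in; it is judged then, once.
Trained networks look in a picture, given as the dict that the camera call returned (one of the last four; its "shot" number tells which), for a name from the list of things; names that differ only in an ending like _2 or _b are one class to them, and where a whole thing is asked for, a point or a joint stands for the part that bears it (a point fixed in the world has none). Each returns a list of dicts, best first, with "confidence" (0 to 1); they miss things now and then, are a little off and sometimes report something else, mostly with a low value. They report only what shows in the picture. A call takes as long as a camera call. They do not tell look-alikes from the thing itself.
- vision.silhouettes(picture, thing): "pixels" (420x560 bool, what is visible of it) and "box" ([left, top, right, bottom] in pixels, round what is visible of it).
The state is a dict: "t": time; "joint_positions": joint angles; "qvel": joint speeds; "tau": joint torques, N m; "position": TCP position; "tool_rot": TCP orientation; "contact_force": force on the tool from outside, world axes, zero at the start; "wrist_torque": the same for the moment, N m; "gripper_width": opening from 0.0 (shut) to 1.0 (fully open); "gripper_force": force on a finger pad.
Only numpy, scipy, OpenCV 4.12 (cv2) and the standard library are available. Lean on these libraries where they do the work, as an engineer would, in place of code of your own. Each camera call takes 0.05 s, during which the arm holds its last target. There are 200 camera calls.

TASK

Take the orange handle of the rinse booth's raised clear guard and lower the guard gently until it is fully shut. Then turn the spring-return dial on the grey console clockwise past its first two clicks to the third (the three red dots) and keep holding it there against its spring: finish with the gripper still holding the dial at three dots. Leave the bottles, bowl, clip, jar and can where they stand.

Things in the scene. Friction and masses are not known exactly. Their poses are not given: they have to be found in the camera images.
- booth: Fixed clear-walled rinse booth, 220 deep (x) x 310 wide (y) x 169 mm high, on a steel base 12 mm thick. Origin: centre of its underside; x points to its back, away from the robot at yaw 0. Two aluminium guide posts, 24 x 22 mm, stand at x = -100 mm, y = +-147 mm and reach 316 mm high; nothing joins them at the top. The guard slides between them.
- guard (a joint): Height (m) of the clear sliding guard at the booth's front above its fully shut position: 0 shut, up to 0.135 raised. It slides straight up and down, weighs about 0.4 kg (varies) and friction keeps it where it is left; about 2 to 5 N lowers it, about 10 to 12 N raises it. The panel is 266 wide x 150 mm high; shut, it stands on the base and its top edge is 162 mm above the table.
- guard_handle: The guard with its orange bar handle above the guard's top edge, 130 mm long along y, 16 mm thick (x) and 16 mm high, on a leg near each end (legs at y = +-58 mm, 10 mm wide). Origin: centre of the bar, 42 mm above the guard's top edge and 204 mm above the table when shut (more by the value of joint guard). Best pinched from above at its middle, fingers closing along its x.
- console: Fixed grey control box, 140 x 140 x 50 mm, black top plate. Origin: centre of its underside. Dial at its centre. Marks on the top around the dial, clockwise from above: white line on the +x side (off), one green dot, two yellow dots, three red dots, 0.4 rad apart.
- dial (a joint): Turn of the dial (rad), growing clockwise seen from above about a vertical axis: 0 off (white line), 0.4 first click (one dot), 0.8 second (two dots), 1.2 third (three dots), end stop at 1.5. A spring drives it back to 0 whenever it is let go (about 0.06 Nm at 0, 0.12 Nm at 1.2), with a ripple of about 0.03 Nm for the clicks, which do not keep it from returning.
- dial_wing: The dial with its white bar grip: bar 68 long (x) x 16 wide (y) x 34 mm high, its +x end orange (the pointer). Turns with the dial. Origin: on the dial's axis, at the bar's underside, 62 mm above the table; its top is 96 mm above the table. Under it is a grey disc of 36 mm radius with its top at the bar's underside. The bar lies along the console's x when the dial is off.
- amber_bottle: Amber glass bottle, 64 mm across, 125 mm tall, standing inside the booth. Leave. Origin: centre of underside.
- bowl: Loose stainless steel bowl, 130 mm across, 55 mm high. Leave. Origin: centre of underside.
- clip: Red plastic clip, 70 x 14 x 20 mm, lying on the table. Leave. Origin: centre of underside.
- jar: Clear jar with brass-coloured cap, 76 mm across, 90 mm tall. Leave. Origin: centre of underside.
- can: Aluminium can, 66 mm across, 115 mm tall. Leave. Origin: centre of underside.
Things that resemble listed ones, but are neither listed nor needed, are in the scene too. Of the things shaped like the console, the grey one is meant.

How it is judged (in metres and radians):
On the way, in this order (a step that is already met when the one before it is completed fails the run):
1. the guard is fully shut (value of joint guard below 0.006 m), for 0.2 s.
2. the gripper holds the dial at its third click with the guard shut (value of joint dial between 1.08 and 1.32 rad and value of joint guard below 0.006 m and contact force between the fingers and dial_wing above 0.3 N), for 0.3 s.
At the end, for the whole second after the job is handed in: Guard shut to within 6 mm; dial held still by the gripper's fingers on its bar grip within 0.12 rad of the third click (1.2 rad) through the last second (all of step 2 and velocity of joint dial between -0.2 and 0.2 rad/s); the arm keeps its last pose, push and grip.
It fails at once if the guard is slammed (faster than 0.35 m/s) (velocity of joint guard below -0.35 m/s).
It fails at once if the dial is turned on while the guard is still open (value of joint dial above 0.25 rad and value of joint guard above 0.015 m).
It fails at once if a bystander is shifted by more than 25 mm or tipped (distance of any of amber_bottle, bowl, clip, jar, can from where it was at the start of the episode above 0.025 m or angle between any of amber_bottle, bowl, clip, jar, can's own z axis and vertical above 0.4 rad).
It also fails if it takes over 48 s, if anything falls off the work surface, if the arm or the gripper's body presses on something with over 40 N, if the wrist force passes 120 N, or if a joint passes its speed limit or range.

## Working session

There is one attempt and no reset: what is moved stays moved. The work goes in short steps, Python scripts to look and compute and a tool call to move; the robot and the scene stay as the last step left them, time stands still between calls to the robot, and variables do not carry over. Pictures are saved under pics/ and viewed, at most 10 in all, crops included, and the job is handed in when it is done.

Besides the shell and the picture viewer there is one more tool, called after ">>>" in YAML: its name, and indented under it one key for each argument. carry_out: Moves the arm, as the interface text tells. Shift numbers are shares of 0.4 m and turn numbers shares of 45 degrees, none past 1 either way. Its arguments: {"type":"object","properties":{"steps":{"type":"array"},"squeeze":{"type":"number"}},"required":["steps"]}

```bash
mkdir -p pics
cat > h.py <<'E'
import numpy as np, cv2
from station import r, vision
def cap(n, save=None):
    s=r.get_state(); p=vision.capture(n); p['state']=s
    if save: cv2.imwrite('pics/'+save,p['frame'])
    return p
E
python3 - <<'E'
from h import *
s=r.get_state(); print({k:s[k] for k in('t','position','tool_rot','gripper_width')})
ims=[]
for n in('side','top'):
    p=cap(n,n+'0.png'); ims.append(p['frame']); print(n,p['intrinsics'],p['k1'],p['camera_from_world'])
    for th in('booth','guard_handle','console','dial_wing','bowl','clip','jar','can','amber_bottle'):
        print(th,[(round(d['confidence'],2),np.round(d['box']).tolist(),np.round(np.argwhere(d['pixels']).mean(0)[::-1]).tolist()) for d in vision.silhouettes(p,th)[:3]])
E
```

```text
{'t': 0.0, 'position': array([ 0.20983298, -0.58820094,  0.24794461]), 'tool_rot': array([-1.79908940e+02,  1.06159714e-02,  1.96377203e+01]), 'gripper_width': 0.9972725456984614}
side [[492.96428474   0.         277.10717835]
 [  0.         492.96428474 206.61948689]
 [  0.           0.           1.        ]] -0.0650022446561922 [[-0.73655497 -0.67618306 -0.0162246   0.39734788]
 [ 0.38839774 -0.44247015  0.80831142 -0.33583805]
 [-0.55374539  0.5890642   0.58853157 -1.29298807]
 [ 0.          0.          0.          1.        ]]
booth [(0.55, [166.0, 136.0, 281.0, 256.0], [227.0, 196.0])]
guard_handle [(0.7, [207.0, 145.0, 273.0, 220.0], [238.0, 183.0])]
console [(0.82, [264.0, 236.0, 321.0, 283.0], [294.0, 258.0]), (0.69, [203.0, 355.0, 271.0, 420.0], [235.0, 390.0]), (0.59, [216.0, 276.0, 284.0, 338.0], [249.0, 307.0])]
dial_wing [(0.88, [283.0, 232.0, 308.0, 258.0], [293.0, 248.0]), (0.78, [236.0, 278.0, 262.0, 311.0], [248.0, 297.0]), (0.77, [218.0, 362.0, 250.0, 397.0], [233.0, 381.0])]
bowl [(0.63, [311.0, 200.0, 356.0, 232.0], [337.0, 216.0]), (0.52, [232.0, 280.0, 260.0, 31
[... 665 characters left out ...]
7, [220.0, 160.0, 300.0, 178.0], [260.0, 168.0])]
console [(0.94, [236.0, 210.0, 281.0, 261.0], [259.0, 234.0]), (0.61, [175.0, 219.0, 222.0, 266.0], [198.0, 243.0]), (0.59, [120.0, 263.0, 168.0, 312.0], [142.0, 285.0])]
dial_wing [(0.87, [253.0, 223.0, 268.0, 245.0], [259.0, 234.0]), (0.68, [187.0, 234.0, 205.0, 256.0], [196.0, 244.0]), (0.66, [208.0, 107.0, 309.0, 185.0], [264.0, 146.0])]
bowl [(0.74, [304.0, 217.0, 337.0, 249.0], [322.0, 233.0])]
clip [(0.3, [372.0, 191.0, 397.0, 211.0], [386.0, 201.0])]
jar [(0.93, [135.0, 209.0, 160.0, 231.0], [146.0, 219.0]), (0.61, [192.0, 235.0, 207.0, 256.0], [196.0, 243.0])]
can [(0.85, [371.0, 192.0, 396.0, 211.0], [386.0, 201.0])]
amber_bottle []
```

View pics/side0.png

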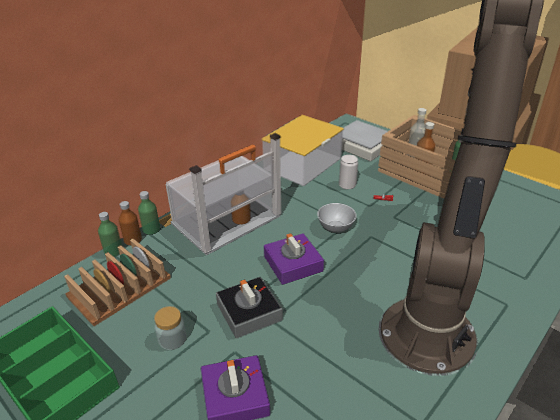

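View pics/top0.png

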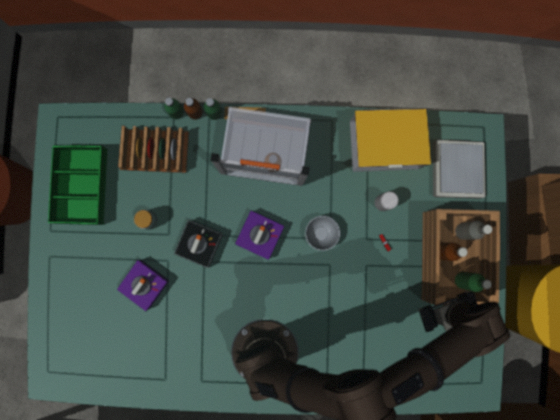

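Side: the grey console's dial is at about (248,295), the handle at (238,160). Top: the grey console is at (198,243), the handle at (260,165), and the bar at about 15° to the rows.

```bash
cat >> h.py <<'E'
def undist(p,uv):
    K=p['intrinsics']; d=np.array([p['k1'],0,0,0.])
    return cv2.undistortPoints(np.array(uv,float).reshape(-1,1,2),K,d).reshape(-1,2)
def ray(p,uv):
    n=undist(p,uv); d=np.c_[n[:,0],-n[:,1],-np.ones(len(n))]
    if 'camera_from_world' in p: T=np.linalg.inv(p['camera_from_world'])
    else:
        from scipy.spatial.transform import Rotation as R
        W=np.eye(4); W[:3,:3]=R.from_euler('xyz',p['state']['tool_rot'],degrees=True).as_matrix(); W[:3,3]=p['state']['position']
        T=W@p['tool_from_camera']
    return T[:3,3], d@T[:3,:3].T
def atz(p,uv,z):
    o,d=ray(p,uv); return o+d*((z-o[2])/d[:,2])[:,None]
def tri(p1,u1,p2,u2):
    o1,d1=ray(p1,[u1]); o2,d2=ray(p2,[u2]); d1,d2=d1[0],d2[0]
    A=np.c_[d1,-d2]; t=np.linalg.lstsq(A,o2-o1,rcond=None)[0]
    a,b=o1+t[0]*d1,o2+t[1]*d2; return (a+b)/2, np.linalg.norm(a-b)
def orange(p,box):
    l,t,R_,b=box; h=cv2.cvtColor(p['frame'],cv2.COLOR_BGR2HSV)
    m=cv2.inRange(h,(4,150,110),(16,255,255)); z=np.zeros_like(m); z[t:b,l:R_]=m[t:b,l:R_]; return z
def ends(m):
    q=np.argwhere(m)[:,::-1].astype(float); c=q.mean(0); v=np.linalg.svd(q-c,full_matrices=False)[2][0]; s=(q-c)@v
    return c,c+v*s.min(),c+v*s.max(),len(q)
E
python3 - <<'E'
from h import *
s=cap('side');t=cap('top')
ms=orange(s,(205,135,265,180)); mt=orange(t,(230,152,295,175))
es,et=ends(ms),ends(mt); print(es,et)
print('handle',tri(s,es[0],t,et[0]))
for a in(1,2):
  for b in(1,2): print(tri(s,es[a],t,et[b]))
ds=[d for d in vision.silhouettes(s,'dial_wing') if abs(np.array(d['box'])[0]-236)<12][0]
dt=[d for d in vision.silhouettes(t,'dial_wing') if abs(np.array(d['box'])[0]-187)<12][0]
cs=np.argwhere(ds['pixels']).mean(0)[::-1];ct=np.argwhere(dt['pixels']).mean(0)[::-1]
print('dial',tri(s,cs,t,ct), atz(t,[ct],.075))
for d,p,n in((ds,s,'s'),(dt,t,'t')):
    b=np.array(d['box']).astype(int); print(b); o=ends(orange(p,(b[0]-3,b[1]-6,b[2]+3,b[3]+3))); print(n,'orange',o[0],o[3],atz(p,[o[0]],.09))
print([atz(t,[c],z).round(3) for c,z in(((146,219),.09),((322,233),.055),((386,201),.1),((212,160),.3),((305,178),.3),((275,158),.12))])
a=cv2.resize(s['frame'][130:330,160:300],None,fx=3,fy=3,interpolation=2); b=cv2.resize(t['frame'][100:300,170:320],None,fx=2.5,fy=3)
cv2.imwrite('pics/c1.png',np.hstack([a,b])[:600,:800])
E
```

```text
(array([236.33445946, 155.40540541]), array([255.45487337, 147.03963765]), array([211.80954323, 166.13580875]), 296) (array([260.12592593, 163.91111111]), array([240.82243919, 161.32575013]), array([278.22301127, 166.33489594]), 135)
handle (array([0.67162803, 0.02660897, 0.29683667]), np.float64(0.0038918265164735824))
(array([0.62953365, 0.05309309, 0.36040758]), np.float64(0.09418093588749062))
(array([ 0.65984014, -0.03561458,  0.3039029 ]), np.float64(0.007080933305587188))
(array([0.68809815, 0.09752253, 0.28426764]), np.float64(0.02436315305022141))
(array([0.71601235, 0.0121982 , 0.23402236]), np.float64(0.12458265481260572))
dial (array([0.40920112, 0.25899371, 0.06004188]), np.float64(0.002349829666474398)) [[0.40838414 0.25588277 0.075     ]]
[235 280 260 311]
s orange [242.34615385 282.92307692] 26 [[0.43341596 0.25245655 0.09      ]]
[191 232 208 255]
t orange [198.  236.5] 10 [[0.43355785 0.25006225 0.09      ]]
[array([[0.493, 0.445, 0.09 ]]), array([[ 0.458, -0.205,  0.055]]), array([[ 0.579, -0.433,  0.1  ]]), array([[0.679, 0.181, 0.3  ]]), array([[ 0.627, -0.12 ,  0.3  ]]), array([[ 0.723, -0.023,  0.12 ]])]
```

View pics/c1.png

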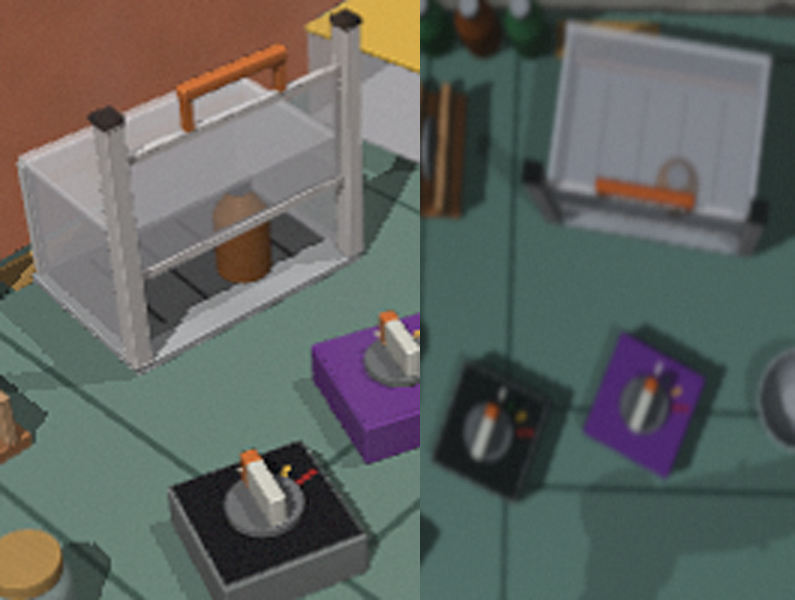

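>>> carry_out:
  steps:
    - [[0,0,-0.13],[0,0,0],0]
    - [[0,0,-0.13],[0,0,0],0]
    - [[0,0,-0.13],[0,0,0],0]
    - [[0.114,-0.076,0],[0,0,0],0]
    - [[0.114,-0.076,0],[0,0,0],0]
    - [[0.114,-0.076,0],[0,0,0],0]
    - [[0.114,-0.076,0],[0,0,0],0]
    - [[0.114,-0.076,0],[0,0,0],0]

```text
t: 2.2
position: [0.3745, -0.3673, 0.405]
tool_rot: [180.0, -0.0, 19.6]
contact_force: [0.3, -0.9, 0.1]
gripper_width: 1.001
gripper_force: 0.0
```

```bash
python3 -c "
from h import *
s=r.get_state();print(s)"
```

```text
{'t': 2.2, 'joint_positions': array([ 43.60187683,  10.59524302,  -6.12302913,  88.41037568,
         1.14677706,  81.01992946, -32.96422248]), 'qvel': array([-33.47297033,  -7.0409144 , -16.83999599,   8.93991586,
         2.5442194 ,  -1.80362094, -49.98418269]), 'tau': array([  5.36552131, -50.68355083,   0.89072093, -34.23782229,
        -0.10189527,   0.34343393,   1.87709145]), 'position': array([ 0.37453793, -0.36730247,  0.40495813]), 'tool_rot': array([ 1.79965476e+02, -1.15925339e-02,  1.96316420e+01]), 'contact_force': array([ 0.34751503, -0.87442033,  0.06246251]), 'wrist_torque': array([-0.03262551, -0.04309354, -0.02667233]), 'gripper_force': 0.0, 'gripper_width': 1.0014241132959047}
```

>>> carry_out:
  steps:
    - [[0.114,-0.076,0],[0,0,0],0]
    - [[0.114,-0.076,0],[0,0,0],0]
    - [[0.114,-0.076,0],[0,0,0],0]
    - [[0.114,-0.076,0],[0,0,0],0]
    - [[0.114,-0.076,0],[0,0,0],0]
    - [[0.114,-0.076,0],[0,0,0],0]
    - [[0.114,-0.076,0],[0,0,0],0]
    - [[0.06,-0.04,0],[0,0,0],0]
    - [[0,0,0],[0,0,-0.22],0]
    - [[0,0,0],[0,0,-0.22],0]

```text
t: 3.45
position: [0.6203, -0.0374, 0.4045]
tool_rot: [-180.0, 0.0, 39.8]
contact_force: [0.0, -0.7, -0.3]
gripper_width: 0.997
gripper_force: 0.0
```

>>> carry_out:
  steps:
    - [[0,0,0],[0,0,-0.22],0]
    - [[0,0,0],[0,0,-0.22],0]
    - [[0,0,0],[0,0,-0.22],0]
    - [[0,0,0],[0,0,-0.22],0]
    - [[0,0,0],[0,0,0],0]
    - [[0,0,0],[0,0,0],0]

```text
t: 4.2
position: [0.6201, -0.0382, 0.4047]
tool_rot: [-180.0, 0.0, 78.8]
contact_force: [0.6, 0.5, 0.3]
gripper_width: 1.0
gripper_force: 0.0
```

Run:
```python
from h import *
p=cap('wrist','w1.png'); s=p['state']; print(s['position'],s['tool_rot'],s['joint_positions'])
m=orange(p,(0,0,560,420)); n,l,st,c=cv2.connectedComponentsWithStats(m); print(st[1:][st[1:,4]>100],c[1:][st[1:,4]>100])
k=1+st[1:,4].argmax(); e=ends(l==k); print(e)
for z in(.28,.29,.30,.31): print(z,atz(p,e[:3],z).round(4).tolist())
```

```text
[ 0.62005063 -0.03816398  0.40468369] [-1.79996645e+02  4.43674044e-03  7.88040908e+01] [ 17.56907817  23.13594925 -29.5055694   73.50308194  11.18603395
  86.17721951 -21.87507664]
[[ 312    0   36  208 5612]
 [ 135  133   19   17  212]] [[331.06272274 100.239665  ]
 [142.11792453 140.75      ]]
(array([331.06272274, 100.239665  ]), array([327.57355545,  -0.4702655 ]), array([334.76419429, 207.07746108]), 5612)
0.28 [[0.672, 0.027, 0.28], [0.6795, 0.0886, 0.28], [0.6632, -0.0475, 0.28]]
0.29 [[0.6705, 0.0274, 0.29], [0.6778, 0.0866, 0.29], [0.6621, -0.0442, 0.29]]
0.3 [[0.6691, 0.0278, 0.3], [0.6761, 0.0846, 0.3], [0.661, -0.041, 0.3]]
0.31 [[0.6677, 0.0282, 0.31], [0.6744, 0.0826, 0.31], [0.6599, -0.0377, 0.31]]
```

View pics/w1.png

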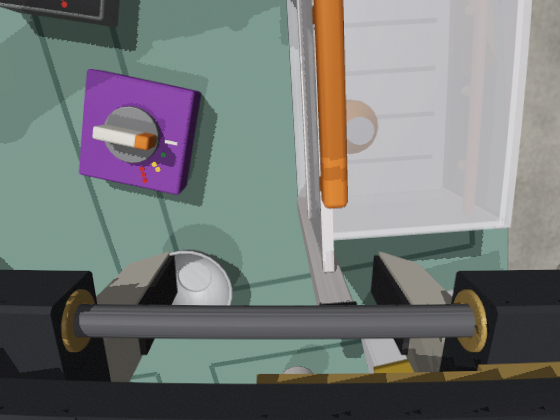

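>>> carry_out:
  steps:
    - [[0,0,0],[0,0,-0.093],0]
    - [[0.083,0.052,0],[0,0,0],0]
    - [[0.083,0.052,0],[0,0,0],0]
    - [[0,0,0],[0,0,0],0]
    - [[0,0,0],[0,0,0],0]

```text
t: 4.88
position: [0.6691, 0.0227, 0.4046]
tool_rot: [-180.0, 0.0, 83.1]
contact_force: [-0.3, -1.4, -0.8]
gripper_width: 0.998
gripper_force: 0.0
```

Run:
```python
from h import *
p=cap('wrist'); s=p['state']; print(s['position'],s['tool_rot'])
q=cap('side')
m=orange(p,(0,0,560,420)); n,l,st,c=cv2.connectedComponentsWithStats(m); k=1+st[1:,4].argmax(); e=ends(l==k); print(e,st[k])
for z in(.29,.30): print(z,atz(p,e[:3],z).round(4).tolist())
cv2.imwrite('pics/w2.png',np.hstack([p['frame'],q['frame'][100:,150:390]])[:600,:800])
```

```text
[0.66912726 0.02269013 0.40457691] [-1.79988247e+02  3.32512163e-02  8.31485097e+01]
(array([272.24049494, 205.27221597]), array([272.36889937, 111.98949573]), array([272.10598301, 302.99188684]), 4445) [ 260  112   25  192 4445]
0.29 [[0.6681, 0.0264, 0.29], [0.6758, 0.089, 0.29], [0.6587, -0.0503, 0.29]]
0.3 [[0.6685, 0.0293, 0.3], [0.6759, 0.0894, 0.3], [0.6595, -0.0444, 0.3]]Traceback (most recent call last):
  File "<stdin>", line 6, in <module>
    return _nx.concatenate(arrs, 1, dtype=dtype, casting=casting)
           ~~~~~~~~~~~~~~~^^^^^^^^^^^^^^^^^^^^^^^^^^^^^^^^^^^^^^^
ValueError: all the input array dimensions except for the concatenation axis must match exactly, but along dimension 0, the array at index 0 has size 420 and the array at index 1 has size 320
```

The bar now lies along the tool's x and is centred under the TCP, so I'm descending to grip it.

>>> carry_out:
  steps:
    - [[0,0,0.0875],[0,0,0],0]
    - [[0,0,0.0875],[0,0,0],0]
    - [[0,0,0.0875],[0,0,0],0]
    - [[0,0,0],[0,0,0],0]
    - [[0,0,0],[0,0,0],1]
    - [[0,0,0],[0,0,0],1]
    - [[0,0,0],[0,0,0],1]
    - [[0,0,0],[0,0,0],1]
    - [[0,0,0],[0,0,0],1]
    - [[0,0,0],[0,0,0],1]
  squeeze: 25

```text
t: 6.22
position: [0.6692, 0.023, 0.2997]
tool_rot: [-180.0, 0.0, 83.2]
contact_force: [-0.1, 0.1, -1.0]
gripper_width: 0.395
gripper_force: 0.0
```

>>> carry_out:
  steps:
    - [[0,0,0],[0,0,0],1]
    - [[0,0,0],[0,0,0],1]
    - [[0,0,0],[0,0,0],1]
    - [[0,0,0],[0,0,0],1]
    - [[0,0,0],[0,0,0],1]

```text
t: 6.85
position: [0.6683, 0.0231, 0.2995]
tool_rot: [-179.9, 0.0, 83.2]
contact_force: [-6.4, 0.7, 1.7]
gripper_width: 0.172
gripper_force: 25.0
```

>>> carry_out:
  steps:
    - [[0,0,0.03],[0,0,0],1]
    - [[0,0,0.03],[0,0,0],1]
    - [[0,0,0.03],[0,0,0],1]
    - [[0,0,0.03],[0,0,0],1]
    - [[0,0,0.03],[0,0,0],1]
    - [[0,0,0.03],[0,0,0],1]
    - [[0,0,0.02],[0,0,0],1]
    - [[0,0,0],[0,0,0],1]

```text
t: 7.85
position: [0.6683, 0.0231, 0.2182]
tool_rot: [-179.8, 0.0, 83.2]
contact_force: [-1.1, 2.0, -10.3]
gripper_width: 0.171
gripper_force: 25.0
```

>>> carry_out:
  steps:
    - [[0,0,0.01],[0,0,0],1]
    - [[0,0,0.01],[0,0,0],1]
    - [[0,0,0],[0,0,0],1]

```text
t: 8.22
position: [0.6683, 0.0231, 0.2115]
tool_rot: [-179.9, 0.0, 83.2]
contact_force: [-5.6, 0.6, -2.7]
gripper_width: 0.171
gripper_force: 25.0
```

>>> carry_out:
  steps:
    - [[0,0,0.008],[0,0,0],1]
    - [[0,0,0.008],[0,0,0],1]
    - [[0,0,0],[0,0,0],1]
    - [[0,0,0],[0,0,0],1]

```text
t: 8.72
position: [0.6683, 0.0231, 0.2053]
tool_rot: [-179.9, 0.0, 83.2]
contact_force: [-6.6, 0.1, -0.4]
gripper_width: 0.168
gripper_force: 25.0
```

>>> carry_out:
  steps:
    - [[0,0,0.006],[0,0,0],1]
    - [[0,0,0],[0,0,0],1]
    - [[0,0,0],[0,0,0],1]

```text
t: 9.1
position: [0.6684, 0.0231, 0.203]
tool_rot: [-179.9, 0.0, 83.2]
contact_force: [-7.2, 0.8, 0.1]
gripper_width: 0.168
gripper_force: 25.0
```

>>> carry_out:
  steps:
    - [[0,0,0.006],[0,0,0],1]
    - [[0,0,0.006],[0,0,0],1]
    - [[0,0,0],[0,0,0],1]
    - [[0,0,0],[0,0,0],1]

```text
t: 9.6
position: [0.6684, 0.0231, 0.1984]
tool_rot: [-179.9, 0.0, 83.2]
contact_force: [-7.3, 0.9, 2.3]
gripper_width: 0.17
gripper_force: 25.0
```

Run:
```python
from h import *
q=cap('side'); print(q['state']['contact_force'])
cv2.imwrite('pics/s2.png',cv2.resize(q['frame'][120:270,150:300],None,fx=4,fy=4,interpolation=2))
```

```text
[-7.32004614  0.90059952  2.32419772]
```

View pics/s2.png

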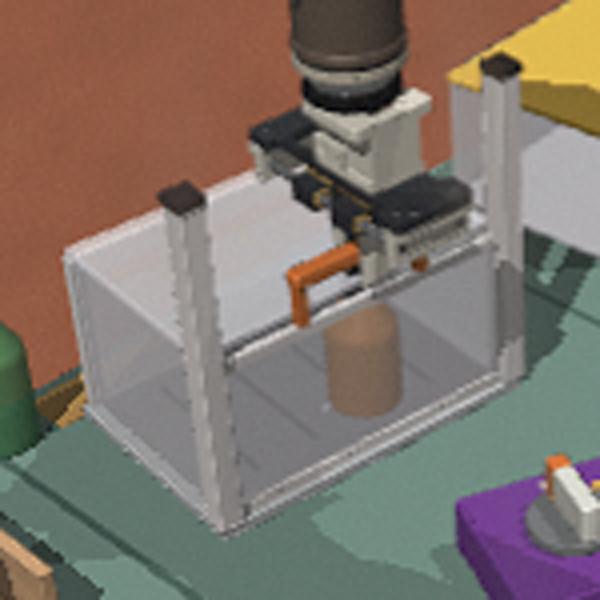

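The crop shows the guard nearly down, with its lower edge (about (245,505) to (495,380)) just above the base. I'm pressing on gently.

>>> carry_out:
  steps:
    - [[0,0,0.006],[0,0,0],1]
    - [[0,0,0.006],[0,0,0],1]
    - [[0,0,0],[0,0,0],1]
    - [[0,0,0],[0,0,0],1]

```text
t: 10.15
position: [0.6684, 0.0233, 0.1972]
tool_rot: [180.0, 0.0, 83.2]
contact_force: [-18.9, -1.8, 26.2]
gripper_width: 0.173
gripper_force: 25.0
```

>>> carry_out:
  steps:
    - [[0,0,0.006],[0,0,0],1]
    - [[0,0,0],[0,0,0],1]
    - [[0,0,0],[0,0,0],1]

```text
t: 10.52
position: [0.6685, 0.0236, 0.1952]
tool_rot: [179.9, 0.0, 83.2]
contact_force: [-19.1, -1.2, 29.3]
gripper_width: 0.17
gripper_force: 25.0
```

>>> carry_out:
  steps:
    - [[0,0,-0.006],[0,0,0],0]
    - [[0,0,0],[0,0,0],0]
    - [[0,0,0],[0,0,0],0]
    - [[0,0,0],[0,0,0],0]
    - [[0,0,0],[0,0,0],0]
    - [[0,0,0],[0,0,0],0]
    - [[0,0,0],[0,0,0],0]

```text
t: 11.4
position: [0.6692, 0.0229, 0.1933]
tool_rot: [-180.0, 0.0, 83.2]
contact_force: [-0.4, -0.7, 0.4]
gripper_width: 0.884
gripper_force: 0.0
```

>>> carry_out:
  steps:
    - [[0,0,-0.06],[0,0,0],0]
    - [[0,0,-0.12],[0,0,0],0]
    - [[0,0,-0.15],[0,0,0],0]
    - [[0,0,-0.15],[0,0,0],0]
    - [[0.056,-0.115,0],[0,0,0],0]
    - [[0.056,-0.115,0],[0,0,0],0]
    - [[0.056,-0.115,0],[0,0,0],0]
    - [[0.056,-0.115,0],[0,0,0],0]
    - [[0.056,-0.115,0],[0,0,0],0]
    - [[0.056,-0.115,0],[0,0,0],0]

```text
t: 12.65
position: [0.4094, 0.1899, 0.3855]
tool_rot: [180.0, 0.0, 83.2]
contact_force: [1.1, 1.1, 0.9]
gripper_width: 1.0
gripper_force: 0.0
```

>>> carry_out:
  steps:
    - [[0,0,0],[0,0,0],0]
    - [[0,0,0],[0,0,0],0]

```text
t: 12.9
position: [0.4114, 0.1887, 0.3856]
tool_rot: [179.9, 0.0, 83.2]
contact_force: [-0.2, -0.5, 0.6]
gripper_width: 1.0
gripper_force: 0.0
```

Run:
```python
from h import *
q=cap('side'); p=cap('wrist','w3.png'); s=p['state']; print(s['position'],s['tool_rot'],s['joint_positions'])
for d in vision.silhouettes(p,'dial_wing')[:3]:
    m=d['pixels'].astype(np.uint8); c=np.argwhere(m).mean(0)[::-1]; print(d['confidence'],d['box'],cv2.minAreaRect(np.argwhere(m)[:,::-1].astype(np.float32)),atz(p,[c],.09)); 
for d in vision.silhouettes(p,'console')[:3]: print(d['confidence'],d['box'],cv2.minAreaRect(np.argwhere(d['pixels'])[:,::-1].astype(np.float32)))
m=orange(p,(0,0,560,420)); n,l,st,c=cv2.connectedComponentsWithStats(m)
for k in range(1,n):
    if st[k,4]>60: print('orange',st[k],c[k],atz(p,[c[k]],.09))
g=q['frame'][120:270,150:300]; f=p['frame'].copy(); f[-150:,-150:]=g; cv2.imwrite('pics/w3.png',f)
```

```text
[0.4117508  0.18833509 0.38532433] [1.79978171e+02 1.30441974e-02 8.31547968e+01] [  4.18336823   6.70566954 -39.07335838  97.09353488   4.34472575
  77.71774988 -42.46823989]
0.94 [286.6, 247.0, 343.2, 297.6] ((314.5, 273.0), (48.0, 55.0), 90.0) [[0.4459918  0.04262488 0.09      ]]
0.88 [232.2, 72.8, 293.6, 137.7] ((263.2500305175781, 103.25001525878906), (60.10407638549805, 60.81118392944336), 45.0) [[0.40775381 0.25795858 0.09      ]]
0.92 [85.2, 1.2, 155.0, 27.7] ((119.0, 13.5), (27.0, 66.0), 90.0)
0.86 [254.1, 205.5, 375.5, 306.4] ((313.1209716796875, 264.5547790527344), (105.41931915283203, 102.15892028808594), 17.241458892822266)
0.74 [198.2, 29.3, 333.7, 173.9] ((263.0000305175781, 101.5), (116.65962982177734, 117.87230682373047), 14.03624439239502)
orange [278 102  16  17 204] [285.48529412 110.36764706] [[0.43182828 0.24764162 0.09      ]]
orange [527 242  33  28 462] [544.11038961 254.37445887] [[0.74490381 0.03241038 0.09      ]]
orange [328 275  15  23 217] [335.03686636 287.32258065] [[0.47108073 0.02058773 0.09      ]]
```

View pics/w3.png

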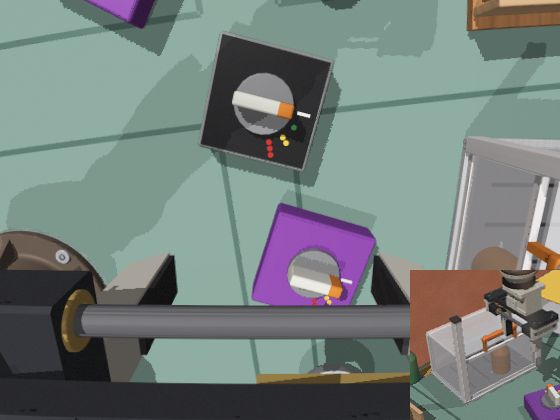

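The wrist view shows the grey console's dial centred at about (263,103) with the pointer toward (286,110), so the bar yaw is about -21°. The inset shows the guard shut and undisturbed.

>>> carry_out:
  steps:
    - [[0.085,-0.015,0],[0,0,0],0]
    - [[0.085,-0.015,0],[0,0,0],0]
    - [[0,0,0],[0,0,-0.211],0]
    - [[0,0,0],[0,0,-0.211],0]
    - [[0,0,0],[0,0,-0.211],0]
    - [[0,0,0],[0,0,-0.211],0]
    - [[0,0,0],[0,0,-0.211],0]
    - [[0,0,0],[0,0,-0.211],0]
    - [[0,0,0],[0,0,-0.211],0]
    - [[0,0,0],[0,0,-0.211],0]

```text
t: 14.35
position: [0.4078, 0.2575, 0.385]
tool_rot: [-180.0, -0.0, 159.4]
contact_force: [0.2, -0.4, 0.5]
gripper_width: 1.003
gripper_force: 0.0
```

>>> carry_out:
  steps:
    - [[0,0,0.12],[0,0,0],0]
    - [[0,0,0.12],[0,0,0],0]
    - [[0,0,0],[0,0,0],0]
    - [[0,0,0],[0,0,0],0]

```text
t: 14.85
position: [0.4079, 0.2585, 0.2908]
tool_rot: [179.9, 0.0, 159.2]
contact_force: [-0.1, -0.3, 0.1]
gripper_width: 0.998
gripper_force: 0.0
```

Run:
```python
from h import *
p=cap('wrist','w4.png'); s=p['state']; print(s['position'],s['tool_rot'],s['joint_positions'])
for d in vision.silhouettes(p,'dial_wing')[:2]: print(d['confidence'],d['box'],atz(p,[np.argwhere(d['pixels']).mean(0)[::-1]],.085))
m=orange(p,(0,0,560,420)); n,l,st,c=cv2.connectedComponentsWithStats(m)
for k in range(1,n):
    if st[k,4]>60: print('orange',st[k],c[k],atz(p,[c[k]],.09))
h=cv2.cvtColor(p['frame'],cv2.COLOR_BGR2HSV); w=cv2.inRange(h,(0,0,190),(179,50,255))
n,l,st,c=cv2.connectedComponentsWithStats(w)
for k in range(1,n):
    if st[k,4]>200: print('white',st[k],c[k],cv2.minAreaRect(np.argwhere(l==k)[:,::-1].astype(np.float32)),atz(p,[c[k]],.096))
```

```text
[0.40787412 0.2585389  0.29082709] [1.79919499e+02 1.56315199e-02 1.59163594e+02] [  3.90788148  16.8023528  -52.70172696 102.66201308  14.39195775
  67.53828518  16.00104183]
0.86 [241.2, 140.4, 307.9, 225.5] [[0.40268763 0.25840543 0.085     ]]
0.86 [65.7, 250.1, 123.7, 298.1] [[0.42383543 0.05637888 0.085     ]]
orange [266 206  18  17 269] [274.87360595 214.04460967] [[0.43331331 0.24739829 0.09      ]]
white [268 148  16  58 896] [275.47544643 177.08258929] ((275.4999694824219, 176.49998474121094), (56.99999237060547, 14.999998092651367), 90.0) [[0.39911137 0.26092247 0.096     ]]
```

View pics/w4.png

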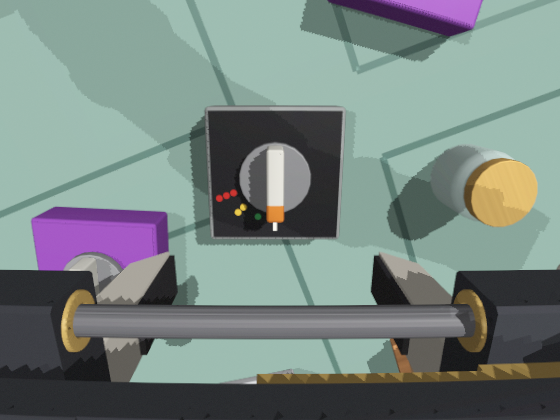

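The bar is exactly vertical in the image (col 275, rows 148–222) and centred under the TCP to within 2 mm, so I'm descending.

>>> carry_out:
  steps:
    - [[0,0,0.13],[0,0,0],0]
    - [[0,0,0.13],[0,0,0],0]
    - [[0,0,0.12],[0,0,0],0]
    - [[0,0,0.08],[0,0,0],0]
    - [[0,0,0.047],[0,0,0],0]
    - [[0,0,0],[0,0,0],0]
    - [[0,0,0],[0,0,0],1]
    - [[0,0,0],[0,0,0],1]
    - [[0,0,0],[0,0,0],1]
    - [[0,0,0],[0,0,0],1]
  squeeze: 30

```text
t: 16.2
position: [0.4073, 0.258, 0.0869]
tool_rot: [180.0, 0.0, 159.2]
contact_force: [-0.0, 0.1, -0.9]
gripper_width: 0.616
gripper_force: 0.0
```

>>> carry_out:
  steps:
    - [[0,0,0],[0,0,0],1]
    - [[0,0,0],[0,0,0],1]
    - [[0,0,0],[0,0,0],1]
    - [[0,0,0],[0,0,0],1]
    - [[0,0,0],[0,0,0],1]
    - [[0,0,0],[0,0,0],1]
    - [[0,0,0],[0,0,0],1]

```text
t: 17.08
position: [0.4078, 0.2597, 0.0868]
tool_rot: [179.8, 0.0, 159.2]
contact_force: [2.4, 5.5, -4.3]
gripper_width: 0.176
gripper_force: 30.0
```

>>> carry_out:
  steps:
    - [[0,0,0],[0,0,0.15],1]
    - [[0,0,0],[0,0,0.15],1]
    - [[0,0,0],[0,0,0.15],1]
    - [[0,0,0],[0,0,0.15],1]
    - [[0,0,0],[0,0,0.15],1]
    - [[0,0,0],[0,0,0.15],1]
    - [[0,0,0],[0,0,0.15],1]
    - [[0,0,0],[0,0,0.15],1]
    - [[0,0,0],[0,0,0.15],1]
    - [[0,0,0],[0,0,0.15],1]
  squeeze: 45

```text
t: 18.32
position: [0.408, 0.2598, 0.0868]
tool_rot: [179.9, -0.2, 91.5]
contact_force: [3.7, 5.6, -5.8]
gripper_width: 0.173
gripper_force: 45.0
```

>>> carry_out:
  steps:
    - [[0,0,0],[0,0,0.03],1]
    - [[0,0,0],[0,0,0],1]
    - [[0,0,0],[0,0,0],1]
    - [[0,0,0],[0,0,0],1]

```text
t: 18.82
position: [0.408, 0.2598, 0.0868]
tool_rot: [179.9, -0.2, 90.4]
contact_force: [3.0, 5.7, -5.9]
gripper_width: 0.172
gripper_force: 45.0
```

Run:
```python
from h import *
s=r.get_state(); print(s['contact_force'],s['wrist_torque'],s['tool_rot'])
p=cap('wrist'); q=cap('side'); t=cap('top')
a=cv2.resize(p['frame'][120:420,130:430],(400,400)); b=cv2.resize(q['frame'][240:340,200:300],(400,400)); 
c=cv2.resize(q['frame'][130:260,160:290],(200,200)); d=cv2.resize(t['frame'][200:290,150:240],(200,200)); f=np.vstack([np.hstack([a,b]),np.hstack([c,d,c*0,c*0])]); cv2.imwrite('pics/w5.png',f)
```

```text
[ 2.98304001  5.71836753 -5.85774918] [ 1.04594557 -0.70047104  0.07597566] [ 1.79890708e+02 -1.75623499e-01  9.03882438e+01]
```

View pics/w5.png

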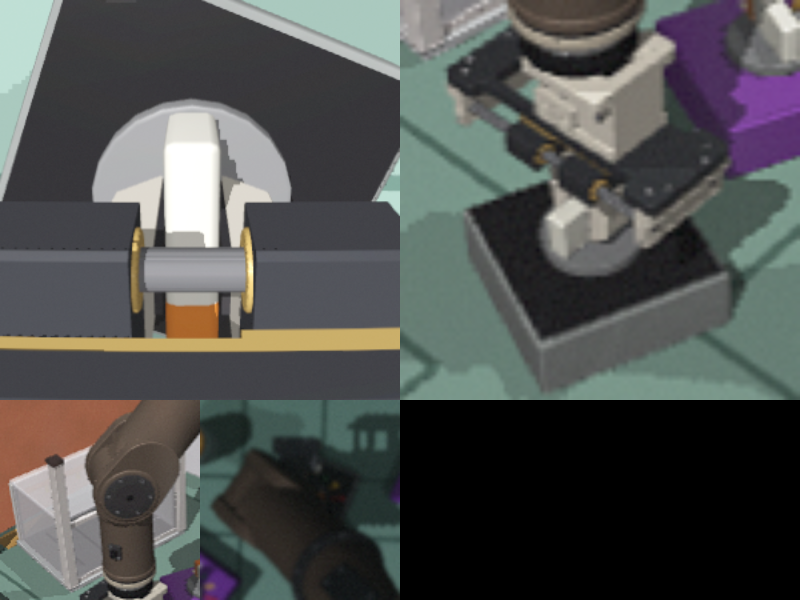

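The bar is still parallel between the pads and has turned about 69° against the console, with the guard shut. Handing in.

```bash
python3 -c "
from h import *
print(r.close_job())"
```

```text
the job is handed in; nothing more can be done
None
```

I lowered the guard until it hit a firm stop and turned the grey console's dial about 69° clockwise to the third click; the gripper was still holding it there when I handed the job in at about 19 s (no verdict was returned).

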